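Load the plate exposure box and set its shutter for a half-window test

TASK

Slide the exposure box's red-handled shutter fully closed, until it clicks into its red-marked stop. Then nest the blue and the orange jigsaw printing plates in the glass bed, wooden ribs up, both lying flat on the glass in the only arrangement that fits around the yellow corner. Finally slide the shutter open to its next stop, the green middle one, so that it clicks there and never opens beyond it while a plate is in the bed; leave the ink tin, the jar and the ink roller where they stand.

Things in the scene. Friction and masses are not known exactly. Their poses are not given: they have to be found in the camera images.
- exposure_unit: Grey exposure box fixed to the table, 186 mm along its x. Origin on the table under the centre of the glass bed. The bed's dark frame measures 186 (x) x 156 (y) mm outside, its rim 60 mm above the table. The shutter track runs from the frame along the box's +y to y = 275 mm; its rails are 44 mm high, 186 mm apart outside.
- bed (a point): Centre of the bed's glass floor, 48 mm above the table; axes as the box. The bed is a recess 150 mm (x) by 120 mm (y), 12 mm deep; the upper 7 mm of its walls slope outwards by 5 mm as a lead-in. Nested plates have about 2 mm of play to the walls and 3 mm to each other; either may go in first.
- key (a point): Top centre of the yellow block, 25 x 25 mm, that fills the bed's +x +y corner up to the rim, 60 mm above the table.
- half_mark (a point): Point on the track's centre line between the two green stop marks on the rails, at box y = 182 mm, 44 mm above the table. A red pair at y = 122 marks closed, a white pair at 242 mm fully open; the red handle and a white line on the shutter stand level with the marks.
- shutter (a joint): Position (m) of the black shutter plate under the glass. 0 = closed over the lamp window (red mark), grows as it slides to the box's +y. Sprung click stops at 0, 0.060 (half open, green) and 0.120 (white); range -0.004 to 0.128. Within 4 mm of a stop it is drawn in; entering or leaving a stop takes up to 10 N, sliding between stops 1 N. Starts between green and white.
- shutter_grip (a point): Point in the shutter's red handle, 75 mm above the table, at box x = 0, y = 122 mm + shutter position. The handle is an upright fin, 70 mm along box x, 14 mm thick along box y, from 40 to 92 mm above the table: pinch it across its thickness from above. Axes as the box.
- plate_a: Blue L-shaped plate, 14 mm thick, about 200 g. Grip rib on top: 16 mm along its x, 60 mm along its y, 14 to 44 mm above the underside. Origin on the underside below the rib's centre. Outline (mm): bar x -33 to 18.5, y -53 to 63; foot x 18.5 to 58.5, y -53 to -21.5. Nested: axes along the box's, same sense; origin at box x = -40, y = -5, height 48.
- plate_b: Orange plate, 14 mm thick, about 230 g. Rib on top as on the blue one (16 along x, 60 along y, 14 to 44 mm up); origin below its centre, on the underside. Outline (mm): x -47.5 to 19, y -26.5 to 55; x 19 to 44, y -26.5 to 30 (notch for the yellow block); foot x -7.5 to 44, y -61 to -26.5. Nested: axes along the box's, same sense; origin at box x = 29, y = 3, height 48.
- ink_tin: Bystander, to be left where it is. Ink tin, 76 mm across, 85 mm high, beyond the box; origin under its centre.
- jar: Bystander, to be left where it is. Jar, 70 mm across, 100 mm high, beyond the box; origin under its centre.
- brayer: Bystander, to be left where it is. Ink roller with a 100 mm black roll and a wooden handle, about 150 mm long, lying beyond the box; origin on the table under the roll, handle along its -x.
There are look-alikes about, which are no part of the job. What is shaped like the plate_b but purple or turquoise is not meant.

How it is judged:
On the way, in this order (a step that is already met when the one before it is completed fails the run):
1. the shutter is closed, clicked into its red stop (value of joint shutter between -0.005 and 0.003 m), for 0.2 s.
2. both plates are nested flat in the bed with the shutter still closed (x of plate_a in the frame of exposure_unit between -0.047 and -0.033 m and y of plate_a in the frame of exposure_unit between -0.01 and 0 m and z of plate_a in the frame of exposure_unit between 0.044 and 0.051 m and angle between each of plate_a, plate_b's own z axis and vertical below 0.05 rad and angle between the x axis of each of plate_a, plate_b and the x axis of exposure_unit, either way round below 0.09 rad and x of plate_b in the frame of exposure_unit between 0.022 and 0.036 m and y of plate_b in the frame of exposure_unit between -0.002 and 0.008 m and z of plate_b in the frame of exposure_unit between 0.044 and 0.051 m and value of joint shutter below 0.004 m), for 0.2 s.
3. the shutter is open to the green middle stop (value of joint shutter between 0.0565 and 0.0635 m), for 0.2 s.
At the end, for the whole second after the job is handed in: Both plates nested flat on the glass (within 7 mm along the box's x, 5 mm along its y and 3 mm in height of their nested places, within 0.09 rad), the shutter clicked in its green middle stop (60 mm, within 3.5 mm), everything at rest (all of step 3 and x of plate_a in the frame of exposure_unit between -0.047 and -0.033 m and y of plate_a in the frame of exposure_unit between -0.01 and 0 m and z of plate_a in the frame of exposure_unit between 0.044 and 0.051 m and angle between each of plate_a, plate_b's own z axis and vertical below 0.05 rad and angle between the x axis of each of plate_a, plate_b and the x axis of exposure_unit, either way round below 0.09 rad and x of plate_b in the frame of exposure_unit between 0.022 and 0.036 m and y of plate_b in the frame of exposure_unit between -0.002 and 0.008 m and z of plate_b in the frame of exposure_unit between 0.044 and 0.051 m and velocity of joint shutter between -0.01 and 0.01 m/s and linear speed of each of plate_a, plate_b below 0.02 m/s); the robot touches nothing.
It fails at once if the shutter is open beyond the green stop (by more than 12 mm) while a plate lies in the bed (value of joint shutter above 0.072 m and ((horizontal distance between plate_a and bed below 0.06 m and z of plate_a in the frame of exposure_unit below 0.053 m) or (horizontal distance between plate_b and bed below 0.06 m and z of plate_b in the frame of exposure_unit below 0.053 m))).
It fails at once if the ink tin, the jar or the ink roller is pushed away by more than 30 mm (distance of any of ink_tin, jar, brayer from where it was at the start of the episode above 0.03 m).
It also fails if it takes over 72 s, if anything falls off the work surface, if the arm or the gripper's body presses on something with over 40 N, if the wrist force passes 120 N, or if a joint passes its speed limit or range.

ROBOT

A 6-joint arm with a two-finger parallel gripper is mounted at the origin on the work surface. World frame = base frame: x ahead of the robot, y to its left, z up, the work surface at z = 0. Lengths are in m, angles in rad, forces in N, time in s.
With the tool pointing down it reaches from about 0.35 to 0.875 m from the base axis. Payload 4.2 kg.
Tool frame: the origin (TCP) lies on the centre line of the jaws, within the pads' length; the fingertips stand 8 mm ahead of it and the grasp point (between the pads) lies 11 mm behind it (bot.tip_reach is the distance from the TCP to the fingertips, in m); z points along the fingers, y is the line along which they close (so a half turn about z gives the same grasp; the last joint's range is limited). The gripper opens to 87 mm and grips with 3 to 60 N. Pads are 19 mm wide; open, the fingers measure 117 mm over their backs; the gripper's body (75 mm by 190 mm) begins 51 mm behind the grasp point.
Start: joints at [-1.01, 0.385, 0.008, 0, -1.194, -0.259], TCP at [0.186, -0.597, 0.231] pointing down, gripper open.
Joint ranges: [-3.14, 3.14], [-1.21, 2.06], [-1.07, 1.41], [-3.16, 2.05], [-2.99, -0.16], [-3.1, 3.1]. Speed limits (rad/s): [2.79, 2.79, 3.14, 3.14, 3.14, 3.14].

INTERFACE

Orientations are given as [roll, pitch, yaw] about the fixed x, y, z axes, in that order (R = Rz(yaw) Ry(pitch) Rx(roll)).
In Python, from cell import bot gives the robot as it stands.
- The arm moves only by the tool play_rows, never from a script. Its arguments are lists of equal length, an entry for each row: "translation": the shift along the tool's x, y, z in m, a list of three; "roll": the turn about the tool's z in degrees. A call has 1 to 8 rows; each row shifts and turns the commanded pose from where the row before left it, along the tool's axes as they then stand; what a row does not reach is not made up. A row lasts 1/10 s, in which the tool goes at most 50 mm and 8.59 degrees, less where a joint would pass 70% of its speed; a pose out of reach is approached as far as the arm can. A call is refused whole if a number of a shift passes 0.05 or a number of a turn 8.59, either way. A call with a gripper value outside its range is refused whole. "jaw" is the opening, from -1 (shut) to 1 (fully open), so that 0 is half open, set as the call begins (left out, the last holds). The fingers move at their own pace and stop on an object; "force" is the grip in N (left out, the last holds). Time passes only in rows, so rows that do not move let the fingers close. It gives the time, the measured TCP pose, the force, the opening and the grip force at its end, in the units of the state.
- bot.read_state(): the state, without advancing time (a new reading comes with each control period).
- bot.get_image(name): name is "scene" or "top" or "wrist"; returns a dict with "pixels" (400x640x3 uint8, red, green, blue), "intrinsics" (3x3 intrinsics, pixels), "world_from_camera" (4x4, takes a point from camera to world coordinates). Camera axes: x right, y up, looking along -z (the intrinsics and any distortion apply to the point x, -y, -z); pixel columns grow to the right and rows downward; lengths in m; the calibration is good to about 2 mm. A picture is of the moment at which its call begins. There is no depth.
- bot.close_job(): hands the job in; it is judged then, once.
The state is a dict: "time_s": time; "qpos": joint angles; "joint_velocities": joint speeds; "effort": joint torques, N m; "tool_pos": TCP position; "orientation": TCP orientation; "force": force on the tool from outside, world axes, zero at the start; "ft_torque": the same for the moment, N m; "finger_gap": opening from 0.0 (shut) to 1.0 (fully open); "gripper_force": force on a finger pad.
Only numpy, scipy, OpenCV 4.12 (cv2) and the standard library are available. Lean on these libraries where they do the work, as an engineer would, in place of code of your own. Each camera call takes 0.05 s, during which the arm holds its last target. There are 200 camera calls.

## Working session

There is one attempt and no reset: what is moved stays moved. The work goes in short steps, Python scripts to look and compute and a tool call to move; the robot and the scene stay as the last step left them, time stands still between calls to the robot, and variables do not carry over. Pictures are saved under pics/ and viewed, at most 13 in all, crops included, and the job is handed in when it is done.

Besides the shell and the picture viewer there is one more tool, called as a command line: name --pt "numbers of a row" for each row, then --argument value for the rest. play_rows: Moves the arm, as the interface text tells. Its arguments: {"type":"object","properties":{"translation":{"type":"array"},"roll":{"type":"array"},"jaw":{"type":"number"},"force":{"type":"number"}},"required":["translation","roll"]}

```bash
mkdir -p pics && ls && python3 - <<'E'
from cell import bot
import cv2,numpy as np,pickle
print(bot.read_state())
d={}
for n in("scene","top"):
    d[n]=bot.get_image(n); cv2.imwrite(f"pics/{n}0.png",d[n]["pixels"][:,:,::-1]); print(n,d[n]["intrinsics"],d[n]["world_from_camera"])
pickle.dump(d,open("d0.pkl","wb"))
E
```

```text
pics
{'time_s': 0.0, 'qpos': array([-1.01043438e+00,  3.85579075e-01,  6.61358080e-03, -5.10530037e-04,
       -1.19401552e+00, -2.58588955e-01]), 'joint_velocities': array([-0.00095969, -0.00153799, -0.00097006, -0.00048114, -0.00028665,
       -0.00096679]), 'effort': array([-1.70986350e-03, -3.90666211e+01,  1.87406176e+01,  4.21982691e+00,
        1.10756583e-02, -2.08424112e-04]), 'tool_pos': array([ 0.18559327, -0.59618387,  0.2294395 ]), 'orientation': array([ 3.13935927e+00, -1.00135814e-04, -2.84000791e+00]), 'force': array([1.01157088, 0.17344029, 0.52640839]), 'ft_torque': array([ 0.04617088,  0.04786919, -0.04350547]), 'gripper_force': 0.0, 'finger_gap': 0.9996969130777893}
scene [[365.21932878   0.         324.01782583]
 [  0.         365.21932878 201.4662451 ]
 [  0.           0.           1.        ]] [[ 0.69145948 -0.47685867  0.54266895  1.0272176 ]
 [ 0.72213362  0.47722044 -0.50078308 -0.51374665]
 [-0.02016996  0.7381507   0.67433428  0.72187489]
 [ 0.          0.          0.          1.        ]]
top [[478.51460534   0.         327.4396043 ]
 [  0.         478.51460534 200.58171396]
 [  0.           0.           1.        ]] [[ 0.02089119  0.99085405 -0.13331096  0.34744587]
 [-0.99968659  0.02254241  0.01088874 -0.03165316]
 [ 0.0137943   0.1330417   0.99101444  1.57708855]
 [ 0.          0.          0.          1.        ]]
```

View pics/top0.png

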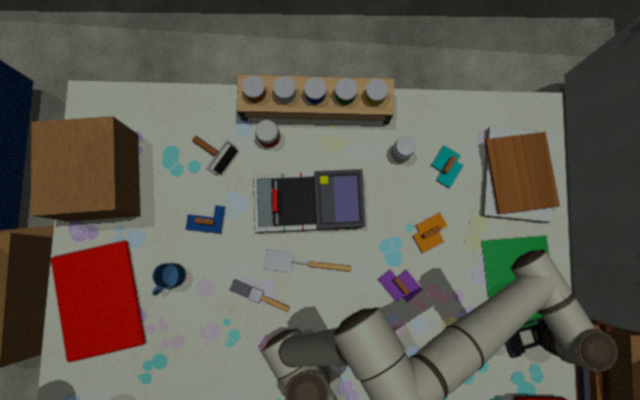

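View pics/scene0.png

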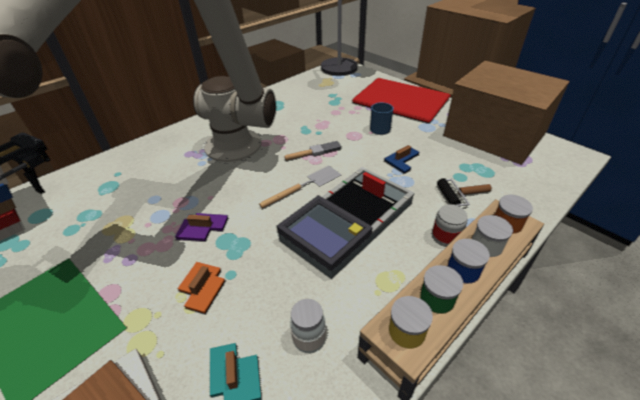

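Top view: the box is at about (310,200) px, with the yellow key at (324,181) and the red handle at (276,201). Candidates for plate_b are orange (430,232), purple (400,285, not meant) and turquoise (447,166, not meant); I choose orange. Candidates for the blue L are (207,221), with the mug (170,277) and the navy cabinet being other things; I choose the L. Next: coarse measurement and one close crop.

```bash
cat > h.py <<'E'
import cv2,numpy as np
def ray(im,px,z):
    K=im["intrinsics"];T=im["world_from_camera"]
    px=np.atleast_2d(np.asarray(px,float))
    d=np.c_[(px[:,0]-K[0,2])/K[0,0],-(px[:,1]-K[1,2])/K[1,1],-np.ones(len(px))]@T[:3,:3].T
    o=T[:3,3]; return (o+d*((z-o[2])/d[:,2])[:,None])[:,:2]
def blobs(im,lo,hi,amin=6,roi=None):
    m=cv2.inRange(cv2.cvtColor(im["pixels"],cv2.COLOR_RGB2HSV),np.array(lo),np.array(hi))
    if roi: k=np.zeros_like(m);x,y,w,h=roi;k[y:y+h,x:x+w]=255;m&=k
    n,l,s,c=cv2.connectedComponentsWithStats(m)
    i=[i for i in range(1,n) if s[i,4]>=amin]; i.sort(key=lambda j:-s[j,4])
    return [(s[j,4],c[j].round(1),(l==j)) for j in i]
E
python3 - <<'E'
import pickle,cv2,numpy as np
from h import *
d=pickle.load(open("d0.pkl","rb"));t=d["top"]
hsv=cv2.cvtColor(t["pixels"],cv2.COLOR_RGB2HSV)
for n,p in dict(key=(324,181),hand=(276,201),blue=(218,225),blue2=(195,226),orange=(420,240),rib=(430,232),ribb=(207,221)).items(): print(n,hsv[p[1],p[0]])
for n,lo,hi,z,roi in [("key",(22,120,90),(35,255,255),.06,(240,160,130,80)),("hand",(0,150,60),(8,255,255),.092,(240,160,130,80)),("green",(45,80,40),(85,255,255),.044,(240,160,130,80)),
 ("blue",(100,120,30),(125,255,255),.014,(180,195,55,50)),("orange",(5,170,120),(22,255,255),.014,(405,205,50,55))]:
    for a,c,m in blobs(t,lo,hi,3,roi)[:4]: print(n,a,c,ray(t,c,z).round(3))
c=np.hstack([cv2.resize(t["pixels"][y:y+66,x:x+66],(396,396),interpolation=cv2.INTER_CUBIC) for x,y in((177,188),(397,199))])
cv2.imwrite("pics/crop.png",c[:,:,::-1])
E
```

```text
key [ 32 255 147]
hand [  3 237 126]
blue [106 224  90]
blue2 [108 199  96]
orange [ 18 230 142]
rib [ 14 184 104]
ribb [ 15 183 106]
key 64 [323.5 179.5] [[ 0.62  -0.034]]
hand 120 [274.7 200.1] [[0.545 0.117]]
green 7 [283.9 227.1] [[0.465 0.089]]
green 5 [282. 176.] [[0.631 0.101]]
blue 461 [207.4 221.9] [[0.479 0.342]]
orange 584 [429.5 232.4] [[ 0.46  -0.385]]
```

View pics/crop.png

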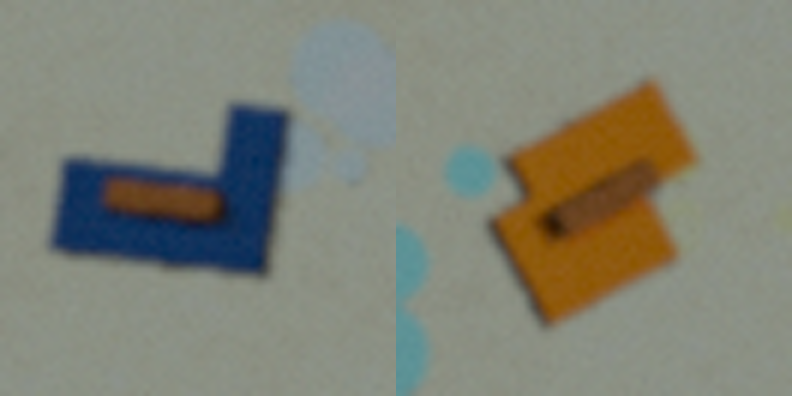

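Crop: both choices hold. The blue L is at (207,222) with its foot to the upper right (yaw about -6°), and the orange plate at (430,232) has its foot to the right (yaw about +30°). Coarse box estimate: (0.561, -0.087), yaw about 4°, shutter about 0.08. Moving over the orange plate for a near look.

play_rows --pt "0 0 0" --pt "0 0 0" --roll '[6.6,6.6]'

```text
time_s: 0.3
tool_pos: [0.1857, -0.5964, 0.2298]
orientation: [3.14, -0.0, -3.075]
force: [0.4, 0.4, 0.1]
finger_gap: 0.998
gripper_force: 0.0
```

play_rows --pt "-0.034 0.027 -0.004" --pt "-0.034 0.027 -0.004" --pt "-0.034 0.027 -0.004" --pt "-0.034 0.027 -0.004" --pt "-0.034 0.027 -0.004" --pt "-0.034 0.027 -0.004" --pt "-0.034 0.027 -0.004" --pt "0 0 0" --roll '[0,0,0,0,0,0,0,0]'

```text
time_s: 1.1
tool_pos: [0.4129, -0.3884, 0.2587]
orientation: [-3.142, 0.001, -3.064]
force: [-0.2, -0.7, 0.6]
finger_gap: 1.0
gripper_force: 0.0
```

```bash
python3 - <<'E'
from cell import bot
import cv2,numpy as np,pickle
s=bot.read_state();print(s["tool_pos"],s["orientation"],s["time_s"])
w=bot.get_image("wrist");pickle.dump(w,open("w1.pkl","wb"));cv2.imwrite("pics/w1.png",w["pixels"][:,:,::-1]);print(w["world_from_camera"],w["intrinsics"][0])
E
```

```text
[ 0.41292784 -0.38840421  0.25870754] [-3.14151562e+00  1.19688555e-03 -3.06449125e+00] 1.1
[[-7.65572797e-02 -9.49687775e-01 -3.03697403e-01  3.29425891e-01]
 [ 9.97065095e-01 -7.30485672e-02 -2.29151126e-02 -3.94702561e-01]
 [-4.22457785e-04 -3.04560398e-01  9.52492932e-01  4.12347611e-01]
 [ 0.00000000e+00  0.00000000e+00  0.00000000e+00  1.00000000e+00]] [291.30955247   0.         319.04696714]
```

View pics/w1.png

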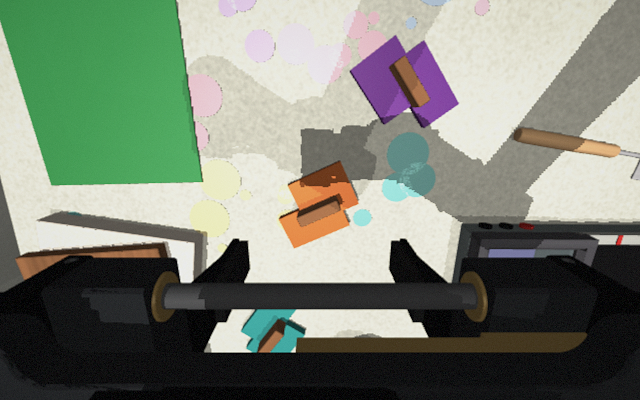

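Wrist view: orange plate at (318,205), with purple at (405,80) and turquoise at (275,330) clearly separate. Measuring orange from its corners.

```bash
cat >> h.py <<'E'
A=np.array([[-33,-53],[58.5,-53],[58.5,-21.5],[18.5,-21.5],[18.5,63],[-33,63]])/1e3
B=np.array([[-47.5,-26.5],[-7.5,-26.5],[-7.5,-61],[44,-61],[44,30],[19,30],[19,55],[-47.5,55]])/1e3
R2=lambda a:np.array([[np.cos(a),-np.sin(a)],[np.sin(a),np.cos(a)]])
def plate(im,mask,model,yaw0,z=.014,dbg=True):
    m=cv2.morphologyEx(mask.astype(np.uint8),cv2.MORPH_CLOSE,np.ones((5,5)))
    c=max(cv2.findContours(m,cv2.RETR_EXTERNAL,cv2.CHAIN_APPROX_NONE)[0],key=cv2.contourArea)
    P=cv2.approxPolyDP(c,3,True)[:,0]; W=ray(im,P,z)
    M=cv2.moments((ray(im,c[:,0],z)).astype(np.float32)[:,None]); cen=np.array([M["m10"],M["m01"]])/M["m00"]
    Mm=cv2.moments(model.astype(np.float32)[:,None]); cm=np.array([Mm["m10"],Mm["m01"]])/Mm["m00"]
    yaw=yaw0;t=cen-R2(yaw)@cm
    for _ in range(10):
        Q=model@R2(yaw).T+t; D=np.linalg.norm(Q[:,None]-W[None],axis=2); j=D.argmin(1); ok=D.min(1)<.015
        a,b=model[ok],W[j[ok]]; a0,b0=a-a.mean(0),b-b.mean(0)
        yaw=np.arctan2((a0[:,0]*b0[:,1]-a0[:,1]*b0[:,0]).sum(),(a0*b0).sum()); t=b.mean(0)-R2(yaw)@a.mean(0)
    if dbg: print("areas",M["m00"],Mm["m00"],"corners",ok.sum(),"res mm",(np.linalg.norm(a@R2(yaw).T+t-b,axis=1)*1e3).round(1))
    return t,np.degrees(yaw)
def go(s,xy,z,yawdeg):
    th=s["orientation"][2];n=np.radians(yawdeg);d=np.asarray(xy)-s["tool_pos"][:2]
    turn=(np.degrees(th-n)+180)%360-180
    print("turn",round(turn,1),"then shift",(np.array([d[0]*np.cos(n)+d[1]*np.sin(n),d[0]*np.sin(n)-d[1]*np.cos(n),s["tool_pos"][2]-z])*1e3).round(1),"mm")
E
python3 - <<'E'
import pickle
from h import *
from cell import bot
w=pickle.load(open("w1.pkl","rb"))
b=blobs(w,(3,120,40),(24,255,255),200,(270,145,100,110)); print([(x[0],x[1]) for x in b])
print(plate(w,b[0][2],B,np.radians(30)))
t=pickle.load(open("d0.pkl","rb"))["top"]
b=blobs(t,(3,120,40),(24,255,255),200,(405,205,50,55));print(plate(t,b[0][2],B,np.radians(30)))
go(bot.read_state(),(.50,.06),.30,-176)
E
```

```text
[(np.int32(4013), array([318.8, 204.7]))]
areas 0.008458043176583274 0.008608999894870444 corners 8 res mm [2.3 1.7 2.1 1.5 2.9 2.3 3.6 1.4]
(array([ 0.45874333, -0.38651053]), np.float64(29.885576726521155))
areas 0.008023381235267468 0.008608999894870444 corners 8 res mm [2.9 4.7 4.7 4.5 3.7 7.2 3.3 4.4]
(array([ 0.46034644, -0.38551707]), np.float64(30.304567250423673))
turn 0.3 then shift [-119.8  442.2  -41.6] mm
```

play_rows --pt "-0.011 0.04 -0.004" --pt "-0.011 0.04 -0.004" --pt "-0.011 0.04 -0.004" --pt "-0.011 0.04 -0.004" --pt "-0.011 0.04 -0.004" --pt "-0.011 0.04 -0.004" --pt "-0.011 0.04 -0.004" --pt "-0.011 0.04 -0.004" --roll '[0,0,0,0,0,0,0,0]'

```text
time_s: 1.95
tool_pos: [0.4741, -0.0651, 0.2905]
orientation: [-3.142, -0.001, -3.072]
force: [0.9, -0.9, -0.5]
finger_gap: 1.006
gripper_force: 0.0
```

play_rows --pt "-0.011 0.04 -0.003" --pt "-0.011 0.04 -0.003" --pt "-0.011 0.04 -0.003" --pt "0 0 0" --pt "0 0 0" --roll '[0,0,0,0,0]'

```text
time_s: 2.45
tool_pos: [0.4988, 0.0562, 0.2989]
orientation: [-3.141, -0.002, -3.07]
force: [0.7, 0.6, 0.7]
finger_gap: 1.001
gripper_force: 0.0
```

```bash
python3 - <<'E'
from cell import bot
import cv2,numpy as np,pickle
s=bot.read_state();print(s["tool_pos"],s["orientation"],s["time_s"])
w=bot.get_image("wrist");pickle.dump(w,open("w2.pkl","wb"));cv2.imwrite("pics/w2.png",w["pixels"][:,:,::-1])
E
```

```text
[0.49875574 0.05618409 0.29892842] [-3.14109153e+00 -1.55349170e-03 -3.06962026e+00] 2.45
```

View pics/w2.png

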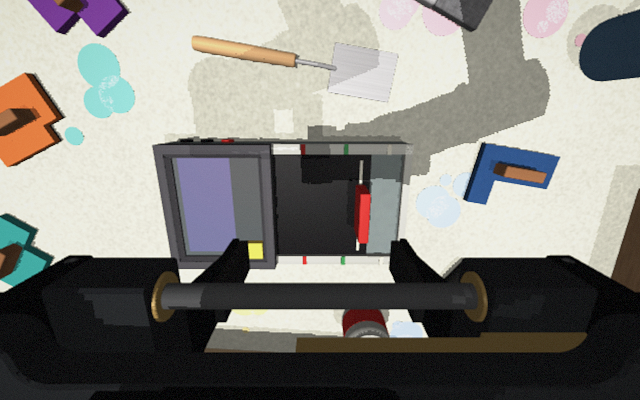

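Wrist view: red marks at (304,150)/(304,260), green at (346,149)/(343,260), key (255,250), handle (363,218), blue L (515,172). Fitting box and blue pose.

```bash
python3 - <<'E'
import pickle
from h import *
from cell import bot
w=pickle.load(open("w2.pkl","rb"))
def f(n,lo,hi,z,roi,k):
    r=blobs(w,lo,hi,5,roi)[:k]
    for a,c,m in r: print(n,a,c,ray(w,c,z).round(4))
    return [ray(w,c,z)[0] for a,c,m in r]
g=f("green",(45,80,40),(85,255,255),.044,(320,135,50,140),3)
r=f("red",(0,150,60),(8,255,255),.044,(290,140,30,20),2)+f("red",(0,150,60),(8,255,255),.044,(290,250,30,20),2)
k=f("key",(22,120,90),(35,255,255),.06,(235,235,40,35),1)
h=f("handle",(0,150,100),(8,255,255),.092,(345,170,35,90),1)
b=blobs(w,(100,120,30),(125,255,255),200,(455,135,115,75)); rib=blobs(w,(5,80,40),(22,255,255),100,(480,145,80,50))
print([(x[0],x[1]) for x in b+rib]); a,ya=plate(w,sum([x[2] for x in b+rib])>0,A,np.radians(-6)); print("A",a,ya)
gm,rm=np.mean(g[:2],0),np.mean(r[:2],0); v=g[0]-g[1]; v*=np.sign(v[0]); print("yaw from green",np.degrees(np.arctan2(v[1],v[0])),"len",np.linalg.norm(v), "from red",np.degrees(np.arctan2(*(r[0]-r[1])[::-1])))
yaw=np.arctan2(v[1],v[0])
for y in (yaw,np.radians(4)):
    print("origin by green",gm-R2(y)@[0,.182],"by red",rm-R2(y)@[0,.122],"by key",k[0]-R2(y)@[.0625,.0475])
E
```

```text
green 40 [345.6 149.4] [[0.4617 0.0903]]
green 30 [342.5 260. ] [[0.6326 0.1024]]
red 38 [302.6 149.3] [[0.4658 0.0308]]
red 24 [304.  259.5] [[0.636  0.0422]]
key 263 [255.2 249.5] [[ 0.6161 -0.0307]]
handle 519 [363.6 217.9] [[0.5435 0.1181]]
[(np.int32(2531), array([505.1, 169.2])), (np.int32(570), array([519.4, 173. ]))]
areas 0.007199800969879266 0.0072339999444633735 corners 6 res mm [5.  5.2 2.  2.7 1.1 2. ]
A [0.47763139 0.34657697] -6.250994724689165
yaw from green 4.0503848071995785 len 0.171348018393052 from red -176.14449802256294
origin by green [ 0.55998205 -0.08516246] by red [ 0.5595417  -0.08518228] by key [ 0.557089   -0.08253525]
origin by green [ 0.5598224  -0.08517369] by red [ 0.55943468 -0.08518981] by key [ 0.55704347 -0.08248336]
```

play_rows --pt "-0.025 0.028 0.02" --pt "-0.026 0.028 0.02" --pt "0 0 0.045" --pt "0 0 0.045" --pt "0 0 0.045" --pt "0 0 0.04" --pt "0 0 0.02" --pt "0 0 0" --roll '[0,0,0,0,0,0,0,0]' --jaw 0.4

```text
time_s: 3.3
tool_pos: [0.5435, 0.1128, 0.0612]
orientation: [-3.139, -0.008, -3.073]
force: [-0.5, 0.5, 0.1]
finger_gap: 0.704
gripper_force: 0.0
```

play_rows --pt "0 0 0" --pt "0 0 0" --pt "0 0 0" --pt "0 0 0" --pt "0 0 0" --pt "0 0 0" --roll '[0,0,0,0,0,0]' --jaw -1 --force 40

```text
time_s: 3.9
tool_pos: [0.546, 0.1159, 0.0649]
orientation: [3.141, 0.001, -3.07]
force: [-0.3, -0.5, -1.0]
finger_gap: 0.239
gripper_force: 0.0
```

play_rows --pt "0 0 0" --pt "0 0 0" --pt "0 0 0" --roll '[0,0,0]'

```text
time_s: 4.2
tool_pos: [0.546, 0.116, 0.0648]
orientation: [3.141, 0.0, -3.07]
force: [-1.2, 1.2, 2.5]
finger_gap: 0.16
gripper_force: 40.0
```

play_rows --pt "0 -0.01 0" --pt "0 -0.01 0" --pt "0 -0.01 0" --pt "0 -0.01 0" --pt "0 -0.01 0" --pt "0 -0.01 0" --pt "0 -0.01 0" --pt "0 -0.01 0" --roll '[0,0,0,0,0,0,0,0]'

```text
time_s: 5.0
tool_pos: [0.5518, 0.0352, 0.0648]
orientation: [3.142, 0.0, -3.07]
force: [-3.4, 10.1, 6.5]
finger_gap: 0.159
gripper_force: 40.0
```

play_rows --pt "0 0 0" --pt "0 0 0" --pt "0 0 0" --roll '[0,0,0]'

```text
time_s: 5.3
tool_pos: [0.5517, 0.0361, 0.0648]
orientation: [3.141, 0.0, -3.07]
force: [-2.0, 3.1, 5.4]
finger_gap: 0.157
gripper_force: 40.0
```

play_rows --pt "0 0 0" --pt "0 0 0" --pt "0 0 0" --pt "0 0 0" --roll '[0,0,0,0]' --jaw -0.3

```text
time_s: 5.7
tool_pos: [0.5513, 0.0356, 0.0641]
orientation: [-3.141, -0.001, -3.07]
force: [0.9, 0.2, 0.2]
finger_gap: 0.339
gripper_force: 0.0
```

play_rows --pt "0 0 -0.02" --pt "0 0 -0.04" --pt "0 0 -0.04" --pt "0 0 -0.04" --pt "0 0 -0.04" --pt "0 0 0" --pt "0 0 0" --pt "0 0 0" --roll '[0,0,0,-8,-8,-8,-8,-8]'

```text
time_s: 6.5
tool_pos: [0.5514, 0.0358, 0.2447]
orientation: [3.142, 0.0, -2.367]
force: [0.5, -0.6, 0.8]
finger_gap: 0.347
gripper_force: 0.0
```

play_rows --pt "0 0 0" --pt "0 0 0" --pt "0 0 0" --pt "0 0 0" --pt "0 0 0" --pt "-0.042 0.017 0" --pt "-0.042 0.017 0" --pt "-0.042 0.017 0" --roll '[-8,-8,-8,-8,-8,0,0,0]'

```text
time_s: 7.3
tool_pos: [0.5132, 0.1674, 0.2443]
orientation: [3.141, -0.0, -1.675]
force: [0.0, 0.1, -0.0]
finger_gap: 0.353
gripper_force: 0.0
```

play_rows --pt "-0.042 0.017 0" --pt "-0.042 0.017 0" --pt "-0.042 0.017 0" --pt "0 0 0" --pt "0 0 0" --roll '[0,0,0,0,0]'

```text
time_s: 7.8
tool_pos: [0.4755, 0.2978, 0.244]
orientation: [3.141, -0.001, -1.672]
force: [-0.6, -0.5, 0.3]
finger_gap: 0.349
gripper_force: 0.0
```

```bash
python3 - <<'E'
from cell import bot
from h import *
import pickle
s=bot.read_state();print(s["tool_pos"],s["orientation"],s["time_s"])
w=bot.get_image("wrist");t=bot.get_image("top");pickle.dump((w,t),open("w3.pkl","wb"));cv2.imwrite("pics/w3.png",w["pixels"][:,:,::-1])
for a,c,m in blobs(t,(0,150,60),(8,255,255),30,(240,160,130,80)): print("handle",a,c,ray(t,c,.092))
b=blobs(w,(100,120,30),(125,255,255),200); rib=blobs(w,(5,80,40),(22,255,255),100)
print([(x[0],x[1]) for x in b[:3]],[(x[0],x[1]) for x in rib[:4]])
E
```

```text
[0.47546353 0.29780523 0.24400179] [ 3.14079669e+00 -1.05310890e-03 -1.67198083e+00] 7.8
handle 123 [301. 199.] [[0.55033183 0.03489387]]
[(np.int32(2826), array([319. , 207.1])), (np.int32(315), array([  4.8, 277.4]))] [(np.int32(4991), array([353.1, 343.3])), (np.int32(1149), array([ 13.5, 143.4])), (np.int32(1030), array([146. , 241.4])), (np.int32(754), array([514.9,  19.6]))]
```

View pics/w3.png

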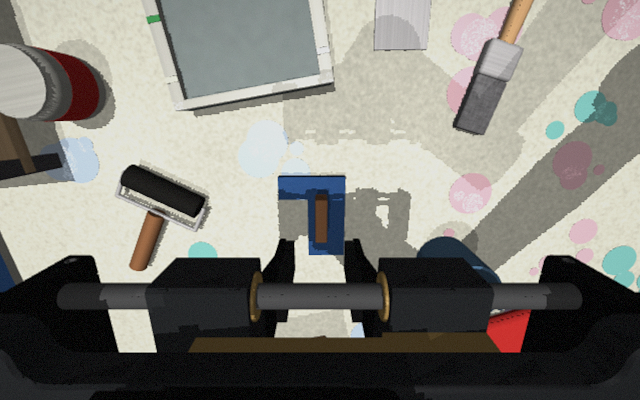

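Wrist view: blue L at (319,207), its foot to the upper left, fully in view. The brayer is off to the left at (160,205), and the handle reads closed.

```bash
python3 - <<'E'
from cell import bot
from h import *
import pickle
w,t=pickle.load(open("w3.pkl","rb"))
s=bot.read_state()
R=(270,165,85,95)
b=blobs(w,(100,120,20),(125,255,255),50,R); rib=blobs(w,(3,80,30),(22,255,255),50,R)
print([(x[0],x[1]) for x in b+rib])
a,y=plate(w,sum([x[2] for x in b+rib])>0,A,np.radians(-6)); print("A",a,y)
pts=np.argwhere(rib[0][2])[:,::-1].astype(np.float32); r=cv2.minAreaRect(pts); q=ray(w,cv2.boxPoints(r),.044); print("rib corners z44",q.round(4),"mean",q.mean(0))
go(s,a,.038,y-90)
E
```

```text
[(np.int32(2845), array([319. , 206.9])), (np.int32(543), array([320.7, 217.9]))]
areas 0.0068157597020053196 0.0072339999444633735 corners 6 res mm [2.8 1.7 0.9 0.7 1.6 1.8]
A [0.47813688 0.34866314] -6.294308597087633
rib corners z44 [[0.4824 0.3128]
 [0.4686 0.3142]
 [0.4747 0.3787]
 [0.4892 0.3772]] mean [0.47870538 0.34573293]
turn 0.3 then shift [-52.2   3.7 206.3] mm
```

play_rows --pt "-0.025 0.0015 0.02" --pt "-0.025 0.0015 0.03" --pt "0 0 0.04" --pt "0 0 0.04" --pt "0 0 0.04" --pt "0 0 0.03" --pt "0 0 0.017" --pt "0 0 0" --roll '[0,0,0,0,0,0,0,0]'

```text
time_s: 8.7
tool_pos: [0.4778, 0.3444, 0.025]
orientation: [3.138, -0.005, -1.676]
force: [-0.8, -0.6, 1.2]
finger_gap: 0.348
gripper_force: 0.0
```

play_rows --pt "0 0 0" --pt "0 0 0" --pt "0 0 0" --pt "0 0 0" --pt "0 0 0" --roll '[0,0,0,0,0]' --jaw -1 --force 40

```text
time_s: 9.2
tool_pos: [0.4789, 0.3476, 0.0291]
orientation: [-3.14, 0.001, -1.673]
force: [-0.5, -1.8, 6.5]
finger_gap: 0.184
gripper_force: 40.0
```

play_rows --pt "0 0 -0.02" --pt "0 0 -0.04" --pt "0 0 -0.04" --pt "0 0 -0.04" --pt "0.02 0 0" --pt "0.04 -0.001 0" --pt "0.04 -0.001 0" --pt "0.04 -0.001 0" --roll '[0,0,-5,-4.9,0,0,0,0]'

```text
time_s: 10.0
tool_pos: [0.4898, 0.2059, 0.1665]
orientation: [3.14, -0.0, -1.501]
force: [1.0, 0.1, -3.2]
finger_gap: 0.184
gripper_force: 40.0
```

play_rows --pt "0.04 -0.001 0" --pt "0.04 -0.001 0" --pt "0.04 -0.001 0" --pt "0.04 -0.001 0" --pt "0.04 -0.001 0" --pt "0.04 -0.001 0" --pt "0.04 -0.001 0" --pt "0.02 0 0" --roll '[0,0,0,0,0,0,0,0]'

```text
time_s: 10.8
tool_pos: [0.5175, -0.0936, 0.1664]
orientation: [3.139, 0.0, -1.505]
force: [-0.6, 1.0, -2.3]
finger_gap: 0.182
gripper_force: 40.0
```

play_rows --pt "0 0 0.03" --pt "0 0 0.03" --pt "0 0 0" --pt "0 0 0" --roll '[0,0,0,0]'

```text
time_s: 11.2
tool_pos: [0.5184, -0.0912, 0.1072]
orientation: [3.14, -0.0, -1.501]
force: [0.5, -0.7, -2.5]
finger_gap: 0.181
gripper_force: 40.0
```

```bash
python3 - <<'E'
from cell import bot
from h import *
import pickle
s=bot.read_state();print(s["tool_pos"],s["orientation"],s["time_s"],s["force"])
w=bot.get_image("wrist");sc=bot.get_image("scene");t=bot.get_image("top");pickle.dump((w,sc,t),open("w4.pkl","wb"))
cv2.imwrite("pics/w4.png",np.vstack([w["pixels"][:330],cv2.resize(sc["pixels"][150:285,250:450],(640,432))[:270]])[:,:,::-1])
o=np.array([.5595,-.085]);print("target",o+R2(np.radians(4))@[-.04,-.005])
E
```

```text
[ 0.51838426 -0.09123735  0.10723059] [ 3.13985282e+00 -3.91599509e-04 -1.50103561e+00] 11.2 [ 0.47737942 -0.67403126 -2.51508988]
target [ 0.51994622 -0.09277808]
```

View pics/w4.png

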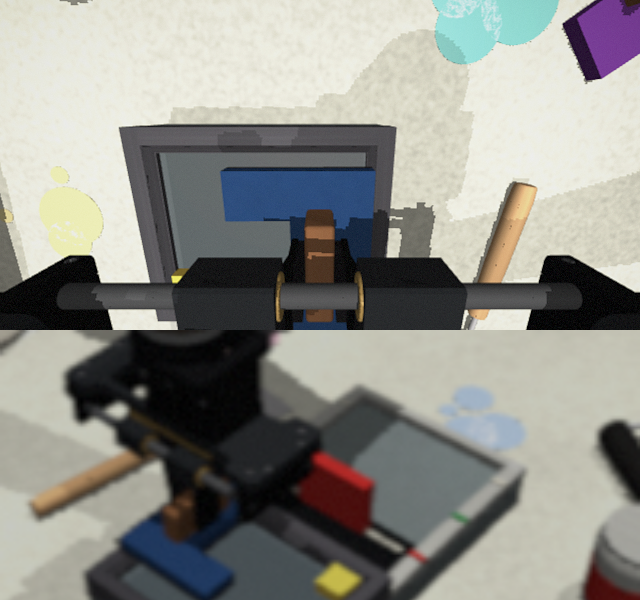

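Wrist view: the held plate's foot spans (221,168)-(375,218), with the top faces of frame corners at (120,128) and (396,127). The level looks right. Measuring the plate relative to the frame.

```bash
python3 - <<'E'
from h import *
import pickle
w,sc,t=pickle.load(open("w4.pkl","rb"))
hsv=cv2.cvtColor(w["pixels"],cv2.COLOR_RGB2HSV)
print("V col 270", hsv[160:180,270].tolist()[0:20:1][3:14]); print("V row 195",hsv[195,216:226,2].tolist(),hsv[195,370:381].tolist())
o=np.array([.5595,-.085]);bx=lambda p,z:((ray(w,p,z)-o)@R2(np.radians(4))*1e3).round(1)
print("frame corners(93,-78),(-93,-78)",bx([[120,129],[396,127]],.06).tolist())
print("inner rim top row/sides",bx([[140,147],[378,147]],.06).tolist())
print("foot corners (58.5,-53),(-33,-53),(58.5,-21.5)",bx([[221,170],[375,171],[223,221]],.0922).tolist())
E
```

```text
V col 270 [[110, 7, 109], [90, 2, 108], [108, 11, 113], [120, 3, 97], [105, 10, 49], [105, 185, 44], [110, 157, 60], [107, 142, 45], [107, 159, 112], [108, 160, 129], [109, 167, 124]]
V row 195 [106, 109, 110, 108, 108, 108, 116, 125, 125, 125] [[108, 163, 122], [108, 171, 122], [108, 163, 125], [108, 159, 117], [109, 80, 96], [160, 9, 81], [130, 9, 82], [158, 13, 79], [143, 13, 80], [143, 13, 79], [135, 12, 82]]
frame corners(93,-78),(-93,-78) [[91.7, -76.5], [-92.6, -77.7]]
inner rim top row/sides [[80.6, -64.6], [-81.4, -64.5]]
foot corners (58.5,-53),(-33,-53),(58.5,-21.5) [[16.2, -54.9], [-74.0, -54.2], [18.3, -23.0]]
```

play_rows --pt "0.003 -0.001 0" --pt "0 0 0.01" --pt "0 0 0.008" --pt "0 0 0.006" --pt "0 0 0.004" --pt "0 0 0" --pt "0 0 0" --roll '[0,0,0,0,0,0,0]'

```text
time_s: 12.05
tool_pos: [0.5201, -0.094, 0.0795]
orientation: [3.141, -0.0, -1.501]
force: [-0.5, 0.2, -1.7]
finger_gap: 0.176
gripper_force: 40.0
```

play_rows --pt "0 0 0.002" --pt "0 0 0.001" --pt "0 0 0" --roll '[0,0,0]'

```text
time_s: 12.35
tool_pos: [0.5204, -0.0939, 0.0771]
orientation: [-3.141, -0.0, -1.501]
force: [-1.5, 0.4, 1.8]
finger_gap: 0.177
gripper_force: 40.0
```

play_rows --pt "0 0 0" --pt "0 0 0" --pt "0 0 0" --pt "0 0 -0.02" --pt "0 0 -0.05" --pt "0 0 -0.05" --pt "0 0 -0.05" --pt "0 0 0" --roll '[0,0,0,0,0,0,0,0]' --jaw -0.3

```text
time_s: 13.15
tool_pos: [0.5242, -0.0943, 0.2548]
orientation: [-3.125, -0.002, -1.5]
force: [1.2, -0.3, -0.3]
finger_gap: 0.349
gripper_force: 0.0
```

```bash
python3 - <<'E'
from cell import bot
from h import *
import pickle
s=bot.read_state();print(s["tool_pos"],s["orientation"])
w=bot.get_image("wrist");pickle.dump(w,open("w5.pkl","wb"));cv2.imwrite("pics/w5.png",w["pixels"][:,:,::-1])
E
```

```text
[ 0.52424016 -0.0943305   0.25484049] [-3.12470415e+00 -2.03368400e-03 -1.49984298e+00]
```

View pics/w5.png

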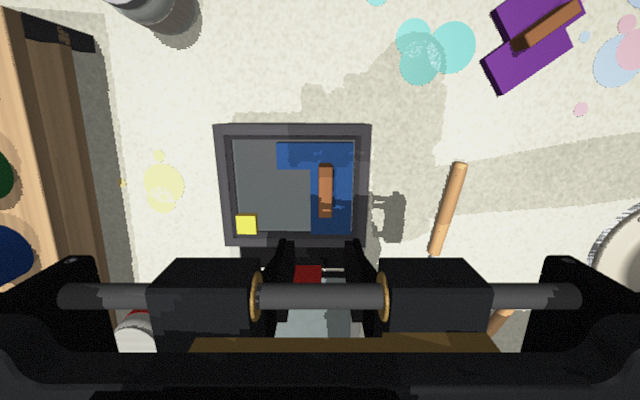

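play_rows --pt "0 0 0" --pt "0 0 0" --pt "0 0 0" --pt "0.034 0.025 0" --pt "0.034 0.025 0" --pt "0.034 0.025 0" --pt "0.034 0.025 0" --pt "0.034 0.025 0" --roll '[-8.5,-8.5,-8.5,0,0,0,0,0]'

```text
time_s: 14.0
tool_pos: [0.4939, -0.3048, 0.2449]
orientation: [3.14, 0.002, -1.056]
force: [0.8, 0.1, 0.3]
finger_gap: 0.351
gripper_force: 0.0
```

play_rows --pt "0.034 0.025 0" --pt "0.034 0.025 0" --pt "0.034 0.025 0" --pt "0 0 0" --pt "0 0 0" --roll '[0,0,0,0,0]'

```text
time_s: 14.5
tool_pos: [0.4789, -0.4295, 0.2442]
orientation: [3.14, 0.003, -1.058]
force: [1.2, -0.5, -1.0]
finger_gap: 0.352
gripper_force: 0.0
```

```bash
python3 - <<'E'
from cell import bot
from h import *
import pickle
s=bot.read_state();print(s["tool_pos"],s["orientation"],s["time_s"])
w=bot.get_image("wrist");pickle.dump(w,open("w6.pkl","wb"))
b=blobs(w,(3,110,30),(24,255,255),500,(200,120,240,145)); print([(x[0],x[1]) for x in b])
a,y=plate(w,b[0][2],B,np.radians(30)); print("B",a,y)
go(s,a,.029,y-90)
w=pickle.load(open("w5.pkl","rb"))
b=blobs(w,(100,110,20),(125,255,255),500,(100,100,440,165)); print([(x[0],x[1]) for x in b[:3]])
E
```

```text
[ 0.47886579 -0.42954733  0.24424038] [ 3.14012925  0.00344518 -1.05827077] 14.5
[(np.int32(4229), array([314.8, 207.5]))]
areas 0.008336767196493344 0.008608999894870444 corners 8 res mm [1.8 1.6 1.8 2.1 1.7 0.9 2.3 4.8]
B [ 0.46128878 -0.38698767] 28.28760497706317
turn 1.1 then shift [-45.8  -4.7 215.2] mm
[(np.int32(3862), array([323.2, 179.3]))]
```

Blue lies nested in the bed (bar (330,190), foot (310,152)). Orange re-measured at (0.461,-0.387), ~29°. Grasping.

play_rows --pt "-0.023 -0.0025 0.02" --pt "-0.023 -0.0025 0.03" --pt "0 0 0.04" --pt "0 0 0.04" --pt "0 0 0.04" --pt "0 0 0.03" --pt "0 0 0.015" --pt "0 0 0" --roll '[0,0,0,0,0,0,0,0]'

```text
time_s: 15.35
tool_pos: [0.4601, -0.3842, 0.029]
orientation: [3.138, 0.005, -1.054]
force: [-0.3, -0.5, 0.1]
finger_gap: 0.351
gripper_force: 0.0
```

play_rows --pt "0 0 0" --pt "0 0 0" --pt "0 0 0" --pt "0 0 0" --pt "0 0 0" --roll '[0,0,0,0,0]' --jaw -1 --force 40

```text
time_s: 15.85
tool_pos: [0.4623, -0.3868, 0.0332]
orientation: [-3.14, -0.002, -1.056]
force: [-0.9, 2.9, 6.1]
finger_gap: 0.179
gripper_force: 40.0
```

play_rows --pt "0 0 -0.02" --pt "0 0 -0.04" --pt "0 0 -0.04" --pt "0 0 -0.04" --pt "0 0 0" --roll '[0,8.5,8.5,8.5,0]'

```text
time_s: 16.35
tool_pos: [0.4646, -0.3888, 0.1784]
orientation: [-3.131, -0.008, -1.502]
force: [1.2, -0.4, -1.6]
finger_gap: 0.181
gripper_force: 40.0
```

play_rows --pt "-0.037 -0.0184 0" --pt "-0.037 -0.0184 0" --pt "-0.037 -0.0184 0" --pt "-0.037 -0.0184 0" --pt "-0.037 -0.0184 0" --pt "-0.037 -0.0184 0" --pt "-0.037 -0.0184 0" --pt "-0.037 -0.0184 0" --roll '[0,0,0,0,0,0,0,0]'

```text
time_s: 17.15
tool_pos: [0.5875, -0.0795, 0.1705]
orientation: [3.14, 0.001, -1.501]
force: [0.4, -1.6, -1.6]
finger_gap: 0.182
gripper_force: 40.0
```

play_rows --pt "0 0 0" --pt "0 0 0.03" --pt "0 0 0.03" --pt "0 0 0" --pt "0 0 0" --roll '[0,0,0,0,0]'

```text
time_s: 17.65
tool_pos: [0.5874, -0.0818, 0.1112]
orientation: [3.14, -0.001, -1.501]
force: [0.6, -0.0, -0.7]
finger_gap: 0.18
gripper_force: 40.0
```

```bash
python3 - <<'E'
from cell import bot
from h import *
import pickle
s=bot.read_state();print(s["tool_pos"],s["orientation"],s["time_s"],s["force"])
w=bot.get_image("wrist");pickle.dump(w,open("w7.pkl","wb"))
cv2.imwrite("pics/w7.png",w["pixels"][:,:,::-1])
E
```

```text
[ 0.58743231 -0.08184583  0.11122595] [ 3.13998567e+00 -5.82003632e-04 -1.50108428e+00] 17.65 [ 0.60292418 -0.03399475 -0.70900838]
```

View pics/w7.png

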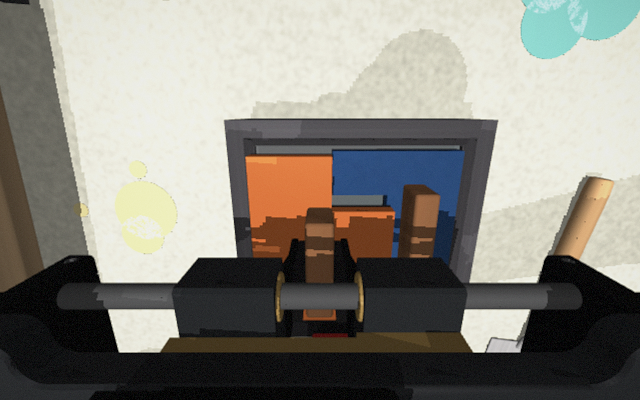

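Wrist view: orange foot edge at (246,156)-(332,156), step edge at (333,207)-(393,209), frame corners (224,121)/(498,121). Measuring relative to the frame.

```bash
python3 - <<'E'
from h import *
import pickle
w=pickle.load(open("w7.pkl","rb"))
m=blobs(w,(3,110,30),(24,255,255),300,(235,140,165,115)); print([(x[0],x[1]) for x in m])
mm=np.max([x[2] for x in m],0)
row=lambda c:np.where(mm[:,c])[0].min(); print("top rows",[row(c) for c in (255,270,290,310,325)],"step rows",[row(c) for c in (345,360,375,388)])
print("cols",[(np.where(mm[r])[0].min(),np.where(mm[r])[0].max()) for r in (165,180,195,215,235)])
o=np.array([.5595,-.085]);bx=lambda p,z:((ray(w,p,z)-o)@R2(np.radians(4))*1e3).round(1)
print("frame",bx([[224,121],[498,121]],.06).tolist())
print("foot (44,-61),(-7.5,-61)",bx([[246,157],[332.5,157]],.0922).tolist())
print("step (-7.5,-26.5),(-47.5,-26.5)",bx([[334,208],[394,209]],.0922).tolist())
E
```

```text
[(np.int32(10943), array([308.3, 208.8]))]
top rows [np.int64(154), np.int64(154), np.int64(154), np.int64(154), np.int64(154)] step rows [np.int64(207), np.int64(207), np.int64(207), np.int64(206)]
cols [(np.int64(246), np.int64(331)), (np.int64(247), np.int64(331)), (np.int64(248), np.int64(331)), (np.int64(250), np.int64(394)), (np.int64(251), np.int64(392))]
frame [[92.6, -76.9], [-92.9, -76.8]]
foot (44,-61),(-7.5,-61) [[71.6, -57.3], [20.4, -57.3]]
step (-7.5,-26.5),(-47.5,-26.5) [[19.1, -25.5], [-18.5, -24.8]]
```

play_rows --pt "-0.0015 -0.0012 0" --pt "0 0 0.01" --pt "0 0 0.008" --pt "0 0 0.006" --pt "0 0 0.004" --pt "0 0 0" --pt "0 0 0" --roll '[0,0,0,0,0,0,0]'

```text
time_s: 18.4
tool_pos: [0.5897, -0.0813, 0.085]
orientation: [-3.14, -0.003, -1.501]
force: [-0.3, -5.7, 4.9]
finger_gap: 0.182
gripper_force: 40.0
```

play_rows --pt "0.002 0 0" --pt "0 0 0" --pt "0 0 0.002" --pt "0 0 0" --roll '[0,0,0,0]'

```text
time_s: 18.8
tool_pos: [0.5899, -0.081, 0.0831]
orientation: [-3.139, -0.0, -1.5]
force: [-1.9, 3.7, 6.1]
finger_gap: 0.18
gripper_force: 40.0
```

play_rows --pt "-0.001 0 0" --pt "0 0 0.001" --pt "0 0 0.001" --pt "0 0 0" --roll '[0,0,0,0]'

```text
time_s: 19.2
tool_pos: [0.5899, -0.0798, 0.0809]
orientation: [-3.139, 0.0, -1.5]
force: [-1.5, 4.1, 6.7]
finger_gap: 0.181
gripper_force: 40.0
```

play_rows --pt "0 0 0" --pt "0 0 0" --pt "0 0 0" --pt "0 0 -0.02" --pt "0 0 -0.05" --pt "0 0 -0.05" --pt "0.02 0 -0.04" --pt "0 0 0" --roll '[0,0,0,0,0,0,0,0]' --jaw -0.3

```text
time_s: 20.0
tool_pos: [0.5937, -0.1023, 0.2467]
orientation: [-3.128, -0.002, -1.502]
force: [-0.3, 0.3, -0.3]
finger_gap: 0.352
gripper_force: 0.0
```

play_rows --pt "0 0 0" --pt "0 0 0" --roll '[0,0]'

```text
time_s: 20.2
tool_pos: [0.5894, -0.1004, 0.2378]
orientation: [3.138, 0.001, -1.502]
force: [0.2, 0.4, -0.5]
finger_gap: 0.347
gripper_force: 0.0
```

```bash
python3 - <<'E'
from cell import bot
from h import *
import pickle
s=bot.read_state();print(s["tool_pos"],s["orientation"],s["time_s"],s["force"])
w=bot.get_image("wrist");sc=bot.get_image("scene");pickle.dump((w,sc),open("w8.pkl","wb"))
a=cv2.resize(w["pixels"][90:265,180:480],(720,420)); 
cv2.imwrite("pics/w8.png",a[:,:,::-1]);
o=np.array([.5595,-.085])
for n,lo,hi,M,y in(("A",(100,110,20),(125,255,255),A,4),("B",(3,140,60),(22,255,255),B,4)):
    b=blobs(w,lo,hi,300,(150,90,340,170)); print(n,[(x[0],x[1]) for x in b[:4]])
E
```

```text
[ 0.58937867 -0.1004368   0.23780583] [ 3.13842517e+00  6.28457091e-04 -1.50161190e+00] 20.2 [ 0.22438625  0.42471113 -0.51125868]
A [(np.int32(4049), array([373.9, 189.9]))]
B [(np.int32(5390), array([315.3, 201.4]))]
```

View pics/w8.png

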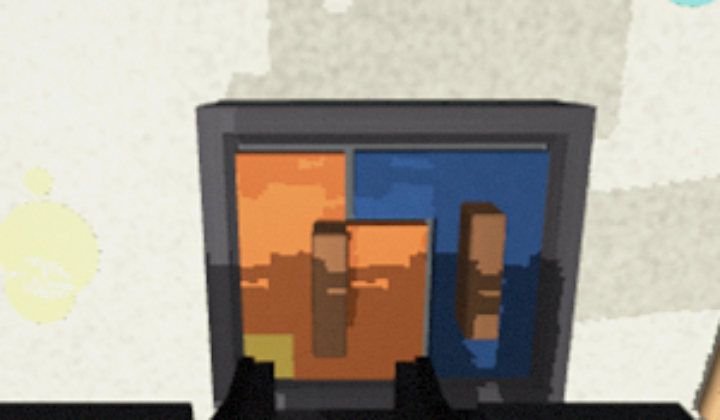

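Picture: both plates lie flat around the yellow corner (orange left, blue right), with even gaps to the far wall. Now turning for the handle, with a numeric check of the nest.

play_rows --pt "0 0 0" --pt "0 0 0" --pt "0 0 0" --pt "0 0 0" --pt "0 0 0" --pt "0 0 0" --pt "0 0 0" --pt "0 0 0" --roll '[8.2,8.2,8.2,8.2,8.2,8.2,8.2,8.2]'

```text
time_s: 21.1
tool_pos: [0.5899, -0.1002, 0.238]
orientation: [3.14, -0.003, -2.652]
force: [0.3, -0.5, 0.3]
finger_gap: 0.348
gripper_force: 0.0
```

play_rows --pt "0 0 0" --pt "0 0 0" --pt "0 0 0" --pt "0.009 0.046 0" --pt "0.01 0.046 0" --pt "0.01 0.047 0" --pt "0 0 0" --pt "0 0 0" --roll '[8.2,8.2,8.2,0,0,0,0,0]'

```text
time_s: 21.9
tool_pos: [0.5517, 0.0374, 0.2387]
orientation: [-3.141, -0.002, -3.073]
force: [-0.3, -0.7, -0.8]
finger_gap: 0.348
gripper_force: 0.0
```

```bash
python3 - <<'E'
from cell import bot
from h import *
import pickle
s=bot.read_state();print(s["tool_pos"],s["orientation"],s["time_s"])
go(s,(.551,.0363),.064,-176)
w,_=pickle.load(open("w8.pkl","rb"));o=np.array([.5595,-.085])
bx=lambda p,z:((ray(w,np.array(p)/2.4+[180,90],z)-o)@R2(np.radians(4))*1e3).round(1).tolist()
print("frame",bx([[197,107],[595,107]],.06),"orange far (73,-58),(21.5,-58)",bx([[235,153],[347,152]],.062),"blue far (18.5,-58),(-73,-58)",bx([[354,150],[550,150]],.062))
print("orange step (21.5,-23.5),(-18.5,-23.5)",bx([[347,224],[430,224]],.062))
E
```

```text
[0.55167989 0.03742227 0.23866568] [-3.14094243e+00 -1.79452601e-03 -3.07251490e+00] 21.9
turn -0.0 then shift [  0.8  -1.1 174.7] mm
frame [[91.6, -77.6], [-92.4, -77.3]] orange far (73,-58),(21.5,-58) [[74.7, -56.7], [22.3, -57.1]] blue far (18.5,-58),(-73,-58) [[19.0, -58.0], [-72.8, -57.9]]
orange step (21.5,-23.5),(-18.5,-23.5) [[22.1, -22.5], [-18.0, -22.4]]
```

Both plates measure nested to within about 1 mm. Descending on the handle.

play_rows --pt "0.001 -0.001 0.04" --pt "0 0 0.04" --pt "0 0 0.04" --pt "0 0 0.03" --pt "0 0 0.02" --pt "0 0 0.004" --pt "0 0 0" --roll '[0,0,0,0,0,0,0]'

```text
time_s: 22.6
tool_pos: [0.5513, 0.0341, 0.0648]
orientation: [-3.141, -0.002, -3.077]
force: [-1.2, 0.8, -0.5]
finger_gap: 0.349
gripper_force: 0.0
```

play_rows --pt "0 0 0" --pt "0 0 0" --pt "0 0 0" --pt "0 0 0" --pt "0 0 0" --roll '[0,0,0,0,0]' --jaw -1 --force 40

```text
time_s: 23.1
tool_pos: [0.552, 0.0362, 0.0668]
orientation: [3.141, 0.003, -3.075]
force: [-2.3, 4.9, 4.7]
finger_gap: 0.159
gripper_force: 40.0
```

play_rows --pt "0 0.01 0" --pt "0 0.01 0" --pt "0 0.01 0" --pt "0 0.01 0" --pt "0 0.01 0" --pt "0 0.006 0" --pt "0 0.004 0" --pt "0 0 0" --roll '[0,0,0,0,0,0,0,0]'

```text
time_s: 23.9
tool_pos: [0.5478, 0.0963, 0.0668]
orientation: [3.141, 0.002, -3.074]
force: [-3.4, 3.2, 7.2]
finger_gap: 0.16
gripper_force: 40.0
```

play_rows --pt "0 0 0" --pt "0 0 0" --roll '[0,0]'

```text
time_s: 24.1
tool_pos: [0.5479, 0.0963, 0.0668]
orientation: [3.141, 0.002, -3.074]
force: [-2.9, 3.2, 7.0]
finger_gap: 0.155
gripper_force: 40.0
```

Moved 60 mm. Releasing, lifting and checking.

play_rows --pt "0 0 0" --pt "0 0 0" --pt "0 0 0" --pt "0 0 0" --pt "0 0 -0.02" --pt "0 0 -0.04" --pt "0 0 -0.05" --pt "0.03 0 -0.05" --roll '[0,0,0,0,0,0,0,0]' --jaw -0.3

```text
time_s: 24.9
tool_pos: [0.5236, 0.0935, 0.2203]
orientation: [-3.141, 0.002, -3.076]
force: [-0.6, 0.4, 0.1]
finger_gap: 0.349
gripper_force: 0.0
```

play_rows --pt "0.03 0 -0.02" --pt "0.03 0 0" --pt "0 0 0" --pt "0 0 0" --pt "0 0 0" --roll '[0,0,0,0,0]'

```text
time_s: 25.4
tool_pos: [0.4623, 0.0894, 0.2381]
orientation: [-3.141, -0.0, -3.076]
force: [1.0, 0.7, -0.5]
finger_gap: 0.353
gripper_force: 0.0
```

```bash
python3 - <<'E'
from cell import bot
from h import *
s=bot.read_state();print(s["tool_pos"],s["time_s"],s["force"])
w=bot.get_image("wrist");cv2.imwrite("pics/w9.png",w["pixels"][:,:,::-1])
E
```

```text
[0.46232974 0.08942343 0.23811908] 25.4 [ 1.0084395   0.68972772 -0.49536844]
```

View pics/w9.png

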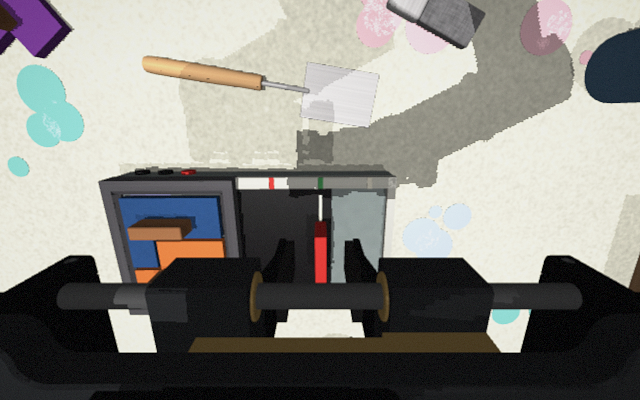

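The white line (320,205) stands level with the green mark (320,184), and the plates are still nested. Handing in.

```bash
python3 -c "
from cell import bot
print(bot.close_job())"
```

```text
the job is handed in; nothing more can be done
None
```

I closed the shutter, nested the blue and orange plates flat in the bed, opened the shutter to the green middle stop and handed the job in at about 25 s; the verdict was not shown.

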